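# Unlock and flip the extractor's lever-lock switch

### The job

Start the workshop's dust extractor: its switch is the lever-lock one with the yellow collar. Lift the yellow collar against its spring until it is clear of its notch, flip the lever right over to the far side, and let the collar drop back down into the far notch so that the switch is locked on. Leave the red and the blue switch off.

Things in the scene. Friction and masses are not known exactly. Their poses are not given: they have to be found in the camera images.
- yellow_grip (a point): Point to grip: inside the yellow collar, a round sleeve (26 mm wide, 76 long) on a lever, moving with it: top 22 mm above it, bottom 54 below, along the lever. z: up along the lever; y: hinge axis (level); x: the way it flips on. The hinge is 90 mm down -z (collar down), 55 above the table. Height 138 mm at both ends, collar down. Pinch from above on the y sides, gripper upright.
- yellow_lever (a joint): Yellow lever, rad: 0 = locked off, leaning 0.4 rad to the robot side (starts here, 0.02 play); 0.4 = upright; 0.8 = on, leaning 0.4 away. Locked until the collar is lifted 10 mm along the lever, then swings freely; lift 12 to 16 mm (stop at 18; spring 4 N down, 8 N at the stop, pulls it back when let go) and keep it lifted all the way over. The collar turns freely between the finger pads.
- red_lever (a joint): Lever of the red switch: same build and joint values as the yellow one, red collar; starts locked off (0) and must stay off. Each switch is a grey box fixed to the table, 120 mm (along the flip) x 80 x 58 high, centred under its hinge; a steel notched cheek on each side of the collar's foot reaches 101 mm above the table and 21 mm out from the lever.
- blue_lever (a joint): Lever of the blue switch: same build and joint values as the yellow one, blue collar; starts locked off (0) and must stay off. The three switches stand in a rough row in any order, each turned up to 0.5 rad, centres at least 160 mm apart; each has a plate of its collar's colour on the front of its box.
There are look-alikes about, which are no part of the job. What is shaped like the part that bears yellow_grip but orange is not meant.

How it is judged:
By the outcome, as a careful person would: the job done as asked, in the order asked, and still so for the second after the job is handed in, with the robot touching nothing.
It also fails if it takes over 35 s, if anything falls off the work surface, if the arm or the gripper's body presses on something with over 40 N, if the wrist force passes 120 N, or if a joint passes its speed limit or range.

### The arm

A 7-joint arm with a two-finger parallel gripper is mounted at the origin on the work surface. World frame = base frame: x ahead of the robot, y to its left, z up, the work surface at z = 0. Lengths are in mm, angles in rad, forces in N, time in s.
With the tool pointing down it reaches from about 425 to 925 mm from the base axis. Payload 6.8 kg.
Tool frame: the origin (TCP) lies midway between the tips of the shut fingers; the grasp point (between the pads) lies 19 mm behind it; z points along the fingers, y is the line along which they close (so a half turn about z gives the same grasp; the last joint's range is limited). The gripper opens to 85 mm and grips with 20 to 120 N. Pads are 22 mm wide; open, the fingers measure 114 mm over their backs; the gripper's body (76 mm by 85 mm) begins 54 mm behind the grasp point. The pads swing forward as they close: fully open they stand 13 mm farther back than shut.
Start: joints at [-1.45, 0.477, 0.022, 1.555, -0.011, 1.109, -0.083], TCP at [153.091, 657.428, 202.608] pointing down, gripper open.
Joint ranges: [-2.96, 2.96], [-0.34, 2.1], [-1.41, 1.46], [0.24, 2.44], [-1.37, 4.51], [0.17, 1.92], [-2.96, 2.96]. Speed limits (rad/s): [2.39, 2.39, 3.14, 3.14, 3.14, 3.14, 3.14].

### API

Orientations are given as a unit quaternion [w, x, y, z].
In Python, from rig import status, camera, camera_model, ticket gives the robot as it stands.
- The arm moves only by the tool play_rows, never from a script. Its argument "commands" is a list of rows, each a list of 7 numbers: the opening, from 0 (shut) to 1 (fully open), then the shift along the world's x, y, z in mm, then the turn, a rotation vector about the world's x, y, z in rad. In form: [[gripper, tx, ty, tz, rx, ry, rz], ...]. A call has 1 to 5 rows; each row is the pose to reach, as a shift and turn from the pose commanded when the call began; what a row does not reach only later rows make up. A row lasts 1/8 s, in which the tool goes at most 62.5 mm and 10.7 degrees, less where a joint would pass 70% of its speed; a pose out of reach is approached as far as the arm can. A call with a gripper value outside its range is refused whole. The fingers move at their own pace and stop on an object; the grip force is fixed at half the most. Time passes only in rows, so rows that repeat a pose let the fingers close. It gives the time, the measured TCP pose, the force, the opening and the grip force at its end, in the units of the state.
- status.observe(): the state, without advancing time (a new reading comes with each control period).
- camera(name): name is "side" or "top"; returns the picture (480x640x3 uint8, red, green, blue); there is no depth.
- camera_model(name): a dict with "fx", "fy", "cx", "cy" (pixels), "xyz" and "attitude" of the camera in the world. Camera axes: x right, y down, z forward; pixel columns grow to the right and rows downward; lengths in mm; the calibration is good to about 2 mm. A picture is of the moment at which its call begins. camera_model takes no time and is no camera call.
- ticket.close_job(): hands the job in; it is judged then, once.
The state is a dict: "time_s": time; "joint_positions": joint angles; "qvel": joint speeds; "tau": joint torques, N m; "ee_pos": TCP position; "tool_rot": TCP orientation; "wrist_force": force on the tool from outside, world axes, zero at the start; "moment": the same for the moment, N m; "grip_width": opening from 0.0 (shut) to 1.0 (fully open); "grip_force": force on a finger pad.
Only numpy, scipy, OpenCV 4.12 (cv2) and the standard library are available. Lean on these libraries where they do the work, as an engineer would, in place of code of your own. Each camera call takes 0.05 s, during which the arm holds its last target. There are 200 camera calls.

## Working session

There is one attempt and no reset: what is moved stays moved. The work goes in short steps, Python scripts to look and compute and a tool call to move; the robot and the scene stay as the last step left them, time stands still between calls to the robot, and variables do not carry over. Pictures are saved under pics/ and viewed, at most 10 in all, crops included, and the job is handed in when it is done.

Besides the shell and the picture viewer there is one more tool, called after "Request:" by a JSON object that holds its "method" and its "body". play_rows: Moves the arm, as the interface text tells. Its arguments: {"type":"object","properties":{"commands":{"type":"array"}},"required":["commands"]}

```bash
mkdir -p pics; python3 - <<'E'
from rig import status,camera,camera_model
import cv2
for n in("side","top"):
    cv2.imwrite(f"pics/{n}0.png",camera(n)[:,:,::-1]); print(n,camera_model(n))
s=status.observe();print(s)
E
```

```text
side {'fx': 436.94577603232705, 'fy': 436.94577603232705, 'cx': 322.88812067928274, 'cy': 236.6522216756661, 'xyz': array([328.34779578, 611.27467812, 589.58912503]), 'attitude': array([ 0.08405286, -0.18092104,  0.87565574, -0.43980645])}
top {'fx': 503.7192557655546, 'fy': 503.7192557655546, 'cx': 315.42074467091646, 'cy': 239.86946082277052, 'xyz': array([ 473.57474397,   -5.29025563, 1100.2773096 ]), 'attitude': array([-0.04345795,  0.71108819, -0.70021758,  0.04647935])}
{'time_s': 0.1, 'joint_positions': array([-1.45009906,  0.47773987,  0.02237023,  1.55631731, -0.0114779 ,
        1.1093054 , -0.08310739]), 'qvel': array([-0.00018528, -0.00065911, -0.00015499, -0.00262035,  0.00049965,
       -0.00135306,  0.00062839]), 'tau': array([ 3.85312771e-03, -5.97754562e+01,  1.61337130e+00, -2.81948036e+01,
        1.28383131e-02,  5.09466045e-03, -2.27526670e-05]), 'ee_pos': array([153.00276959, 656.85069712, 201.72337341]), 'tool_rot': array([-1.77749233e-05,  1.14150049e-01,  9.93463181e-01, -8.20524037e-04]), 'wrist_force': array([-0.16582609, -0.1616189 ,  0.13264725]), 'moment': array([ 0.05494809, -0.04607628,  0.00421774]), 'grip_force': 0.0, 'grip_width': 0.9998528259333622}
```

View pics/side0.png

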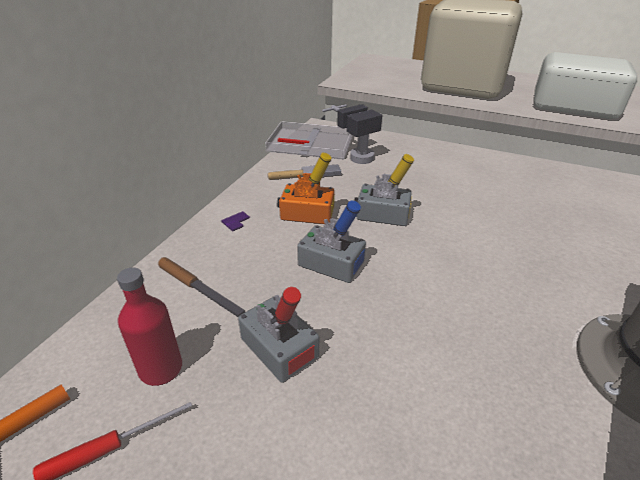

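View pics/top0.png

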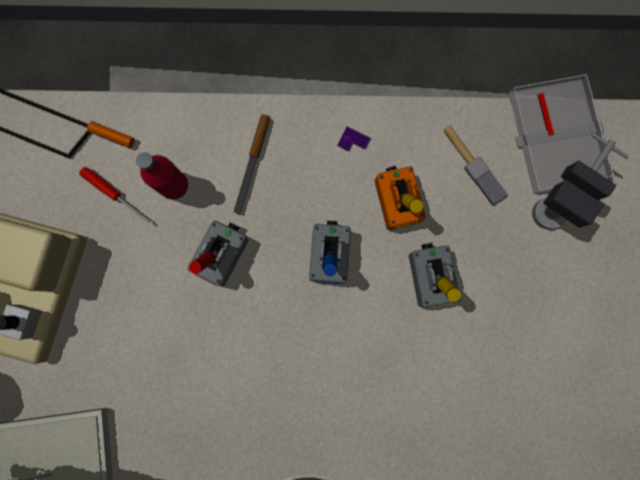

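The target is the grey-boxed yellow switch: top view about (440,275), side view about (388,195). The orange-bodied one beside it, at (400,198) in the top view, is the look-alike. Next I measure the collar and box.

```bash
cat > h.py <<'E'
import numpy as np,cv2
from rig import camera_model
from scipy.spatial.transform import Rotation as R
def ray(n,p):
    m=camera_model(n);d=np.array([(p[0]-m['cx'])/m['fx'],(p[1]-m['cy'])/m['fy'],1])
    q=m['attitude'];return np.array(m['xyz']),R.from_quat([q[1],q[2],q[3],q[0]]).apply(d)
def plane(n,p,z):
    o,d=ray(n,p);return o+d*(z-o[2])/d[2]
def tri(a,b):
    o,d=ray('top',a);P,e=ray('side',b)
    s=np.linalg.lstsq(np.c_[d,-e],P-o,rcond=None)[0];u=o+d*s[0];v=P+e*s[1]
    return (u+v)/2,np.linalg.norm(u-v)
def proj(n,X):
    m=camera_model(n);q=m['attitude'];c=R.from_quat([q[1],q[2],q[3],q[0]]).inv().apply(np.array(X)-m['xyz'])
    return c[:2]/c[2]*m['fx']+[m['cx'],m['cy']]
def ymask(im):
    h=cv2.cvtColor(im,cv2.COLOR_BGR2HSV);return cv2.inRange(h,(20,140,60),(33,255,255))
E
python3 - <<'E'
from h import *
for n,(x0,y0,x1,y1) in {'top':(360,150,480,320),'side':(265,140,430,235)}.items():
    im=cv2.imread(f'pics/{n}0.png');m=ymask(im)
    k,l,s,c=cv2.connectedComponentsWithStats(m)
    for i in range(1,k):
        if s[i,4]>40:
            pts=np.argwhere(l==i)[:,::-1].astype(np.float32)
            print(n,s[i],c[i],cv2.minAreaRect(pts),np.median(im[l==i],0))
    # grey box contour of target
    cv2.imwrite(f'pics/{n}c.png',cv2.resize(im[y0:y1,x0:x1],None,fx=(4.5 if n=='side' else 3.5),fy=(4.5 if n=='side' else 3.5),interpolation=cv2.INTER_CUBIC))
E
```

```text
top [402 193  21  20 277] [412.11913357 202.84476534] ((412.00006103515625, 202.00003051757812), (24.041629791259766, 14.142135620117188), 45.0) [  0.  89. 109.]
top [437 278  24  24 333] [448.73273273 289.33633634] ((447.75006103515625, 288.7500305175781), (28.991378784179688, 12.727920532226562), 45.0) [  0.  87. 105.]
side [309 153  22  30 310] [319.8483871  167.43870968] ((319.88348388671875, 167.67706298828125), (10.714343070983887, 31.763389587402344), 27.645973205566406) [ 36.  127.  152.5]
side [388 154  26  30 309] [401.30097087 168.67961165] ((400.98822021484375, 169.44705200195312), (10.430723190307617, 33.439674377441406), 32.47119140625) [ 43. 129. 155.]
```

View pics/topc.png

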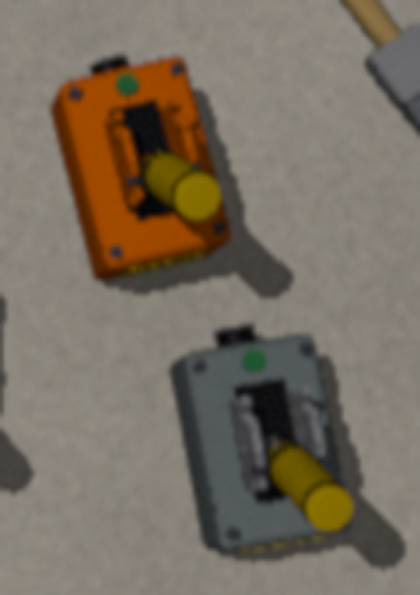

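View pics/sidec.png

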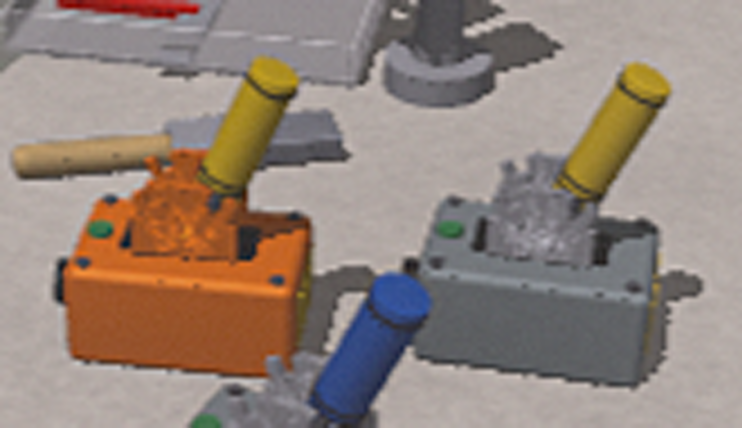

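The crops show the target's collar cap centre at crop (329,508), which is top (454,295), and at side (408.6,157.6). Screws on the box top are at crop (199,367), (307,345) and (233,534).

```bash
python3 - <<'E'
from h import *
T=lambda x,y:(360+x/3.5,150+y/3.5)
cap=T(329,508); print('tri',tri(cap,(265+646/4.5,140+79/4.5)))
c=plane('top',cap,138+22*np.cos(.4)); print('cap',c, 'side', plane('side',(265+646/4.5,140+79/4.5),158.3))
a,b,d=[plane('top',T(*p),58) for p in((199,367),(307,345),(233,534))]
print(a,b,d,np.linalg.norm(a-b),np.linalg.norm(a-d))
v=a-d;w=b-a;print('yaw',np.arctan2(v[1],v[0]),np.arctan2(w[0],-w[1]))
print('center',(b+d)/2)
for yaw in (np.arctan2(v[1],v[0]),np.arctan2(w[0],-w[1])):
    f=np.array([np.cos(yaw),np.sin(yaw)])
    print('hinge from cap',c[:2]+f*112*np.sin(.4),'grip',c[:2]+f*22*np.sin(.4), 'grip from centre',((b+d)/2)[:2]-f*90*np.sin(.4))
# axis: grip->bottom of collar visible
from rig import status
E
```

```text
tri (array([ 493.14408539, -269.18209926,  154.99696081]), np.float64(2.8554834491490646))
cap [ 494.46914161 -267.9747776   158.26334187] side [ 490.52152545 -262.86770745  158.3       ]
[ 578.87608937 -220.21741316   58.        ] [ 593.04142793 -284.73385468   58.        ] [ 480.64806601 -239.1710924    58.        ] 66.0532212825947 100.03992467859278
yaw 0.1906133284937892 0.21613218582566815
center [ 536.84474697 -261.95247354   58.        ]
hinge from cap [ 537.29405321 -259.71145711] grip [ 502.88117782 -266.35162536] grip from centre [ 502.43187158 -268.59264179]
hinge from cap [ 537.06926231 -258.62142335] grip [ 502.83702246 -266.13751159] grip from centre [ 502.61250713 -269.46856177]
```

```bash
python3 - <<'E'
import cv2
im=cv2.imread('pics/top0.png')[190:480,0:200]
cv2.imwrite('pics/left.png',cv2.resize(im,None,fx=2,fy=2,interpolation=cv2.INTER_CUBIC))
E
```

```text
(no output)
```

View pics/left.png

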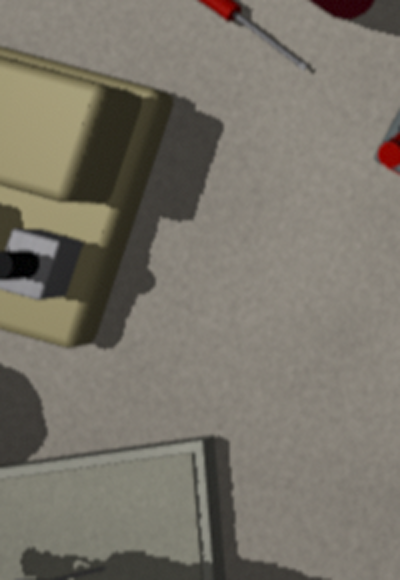

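The left crop shows a beige bench machine and a low tray near the start pose, so I'll lift before swinging over. Now I work out the waypoints.

```bash
python3 - <<'E'
import numpy as np
np.set_printoptions(suppress=True,precision=0)
P=np.array([153.1,657.4]);
n=20
# swing: radius 675->572, az 1.342->-0.489
ph=np.linspace(1.342,-0.489,n+1);r=np.linspace(675,570,n+1);xy=np.c_[r*np.cos(ph),r*np.sin(ph)];xy[-1]=[502.6,-267.5]
for k in range(0,n,5):
    print('call',k//5, xy[k]); 
    for i in range(1,6): print(xy[k+i]-xy[k], round(-2.713*i/n,2))
f=np.array([np.cos(.2),np.sin(.2)])
print('arc rel to grip (lift 14)')
g=np.array([*(-f*90*np.sin(.4)),90*np.cos(.4)])
for t in np.r_[0,np.linspace(0,.8,11)]:
    q=np.array([*(f*104*np.sin(t-.4)),104*np.cos(t-.4)]);print(round(t,2),np.round(q-g,1))
E
```

```text
call 0 [153. 657.]
[ 58. -22.] -0.14
[113. -48.] -0.27
[165. -80.] -0.41
[ 213. -116.] -0.54
[ 258. -156.] -0.68
call 1 [411. 502.]
[ 40. -43.] -0.14
[ 76. -90.] -0.27
[ 108. -139.] -0.41
[ 134. -191.] -0.54
[ 156. -244.] -0.68
call 2 [567. 258.]
[ 16. -55.] -0.14
[  27. -110.] -0.27
[  33. -166.] -0.41
[  34. -221.] -0.54
[  29. -276.] -0.68
call 3 [596. -19.]
[ -9. -54.] -0.14
[ -24. -106.] -0.27
[ -42. -156.] -0.41
[ -66. -204.] -0.54
[ -93. -249.] -0.68
arc rel to grip (lift 14)
0.0 [-5. -1. 13.]
0.0 [-5. -1. 13.]
0.08 [ 2.  0. 16.]
0.16 [10.  2. 18.]
0.24 [18.  4. 20.]
0.32 [26.  5. 21.]
0.4 [34.  7. 21.]
0.48 [42.  9. 21.]
0.56 [51. 10. 20.]
0.64 [59. 12. 18.]
0.72 [66. 14. 16.]
0.8 [74. 15. 13.]
```

Request:
{"method": "play_rows", "body": {"commands": [[1, 0, 0, 55, 0, 0, 0], [1, 0, 0, 110, 0, 0, 0], [1, 0, 0, 160, 0, 0, 0], [1, 0, 0, 200, 0, 0, 0], [1, 0, 0, 220, 0, 0, 0]]}}

```text
time_s: 0.72
ee_pos: [153.2, 657.8, 425.1]
tool_rot: [0.0, 0.114, 0.993, 0.001]
wrist_force: [0.1, 0.0, -0.8]
grip_width: 0.996
grip_force: 0.0
```

Request:
{"method": "play_rows", "body": {"commands": [[1, 58, -22, 0, 0, 0, -0.14], [1, 113, -48, 0, 0, 0, -0.27], [1, 165, -80, 0, 0, 0, -0.41], [1, 213, -116, 0, 0, 0, -0.54], [1, 258, -156, 0, 0, 0, -0.68]]}}

```text
time_s: 1.35
ee_pos: [412.5, 500.0, 421.9]
tool_rot: [-0.0, 0.441, 0.898, -0.001]
wrist_force: [0.6, 0.8, -0.1]
grip_width: 0.999
grip_force: 0.0
```

Request:
{"method": "play_rows", "body": {"commands": [[1, 40, -43, 0, 0, 0, -0.14], [1, 76, -90, 0, 0, 0, -0.27], [1, 108, -139, 0, 0, 0, -0.41], [1, 134, -191, 0, 0, 0, -0.54], [1, 156, -244, 0, 0, 0, -0.68]]}}

```text
time_s: 1.98
ee_pos: [567.6, 255.6, 422.1]
tool_rot: [-0.0, 0.715, 0.699, -0.0]
wrist_force: [1.5, 1.0, 0.1]
grip_width: 1.002
grip_force: 0.0
```

Request:
{"method": "play_rows", "body": {"commands": [[1, 16, -55, 0, 0, 0, -0.14], [1, 27, -110, 0, 0, 0, -0.27], [1, 33, -166, 0, 0, 0, -0.41], [1, 34, -221, 0, 0, 0, -0.54], [1, 29, -276, 0, 0, 0, -0.68]]}}

```text
time_s: 2.6
ee_pos: [595.8, -20.3, 422.1]
tool_rot: [-0.0, 0.907, 0.421, -0.0]
wrist_force: [0.3, -0.1, 0.1]
grip_width: 0.998
grip_force: 0.0
```

Request:
{"method": "play_rows", "body": {"commands": [[1, -9, -54, 0, 0, 0, -0.14], [1, -24, -106, 0, 0, 0, -0.27], [1, -42, -156, 0, 0, 0, -0.41], [1, -66, -204, 0, 0, 0, -0.54], [1, -93, -249, 0, 0, 0, -0.68]]}}

```text
time_s: 3.22
ee_pos: [501.9, -269.0, 422.2]
tool_rot: [-0.0, 0.996, 0.094, -0.0]
wrist_force: [0.5, 0.6, -0.3]
grip_width: 1.002
grip_force: 0.0
```

Request:
{"method": "play_rows", "body": {"commands": [[1, 0, 0, -20, 0, 0, 0], [1, 0, 0, -80, 0, 0, 0], [1, 0, 0, -140, 0, 0, 0], [1, 0, 0, -180, 0, 0, 0], [1, 0, 0, -180, 0, 0, 0]]}}

```text
time_s: 3.85
ee_pos: [501.0, -266.3, 239.9]
tool_rot: [-0.001, 0.995, 0.096, -0.003]
wrist_force: [-0.3, 0.3, 0.4]
grip_width: 1.004
grip_force: 0.0
```

```bash
python3 - <<'E'
from h import *
from rig import camera,status
im=camera('side')[:,:,::-1]; s=status.observe(); print(s['ee_pos'])
print('orange cap',plane('top',(360+199/3.5,150+197/3.5),158), 'base',plane('top',(360+155/3.5,150+165/3.5),95))
g=np.array([502.6,-267.5,138]);print('grip px',proj('side',g),proj('side',[494,-269,158]))
c=im[60:250,290:530].copy();cv2.imwrite('pics/s2.png',cv2.resize(c,None,fx=3,fy=3,interpolation=cv2.INTER_CUBIC))
E
```

```text
[ 502.54344447 -267.40081614  242.34867289]
orange cap [ 661.68849975 -200.57258953  158.        ] base [ 692.78675327 -188.2080291    95.        ]
grip px [402.57546447 163.95865132] [407.67193314 156.22878248]
```

View pics/s2.png

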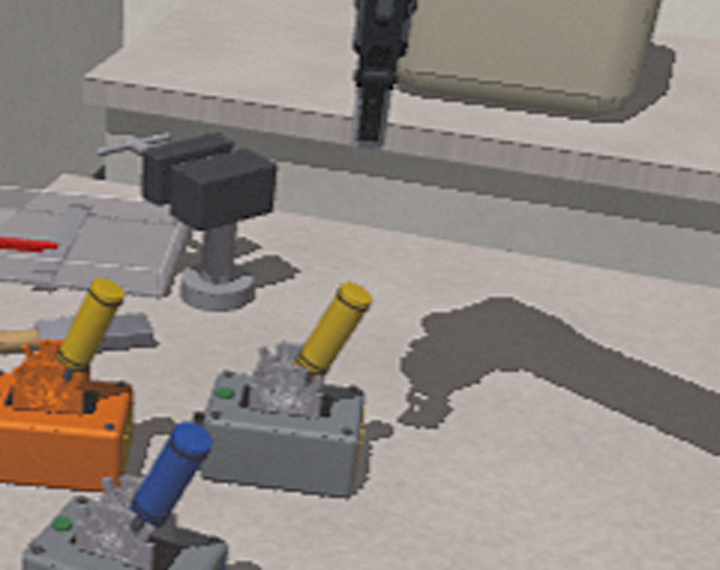

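The gripper stands over the collar: fingertip at crop (370,148), collar cap at (355,295). The orange switch is well clear. I descend and grip.

Request:
{"method": "play_rows", "body": {"commands": [[1, 0, 0, -40, 0, 0, 0], [1, 0, 0, -80, 0, 0, 0], [1, 0, 0, -110, 0, 0, 0], [1, 0, 0, -125, 0, 0, 0], [1, 0, 0, -125, 0, 0, 0]]}}

```text
time_s: 4.53
ee_pos: [503.8, -267.9, 118.4]
tool_rot: [0.0, 0.995, 0.096, 0.0]
wrist_force: [0.2, 0.5, 0.8]
grip_width: 1.0
grip_force: 0.0
```

Request:
{"method": "play_rows", "body": {"commands": [[0.5, 0, 0, 0, 0, 0, 0], [0, 0, 0, 0, 0, 0, 0], [0, 0, 0, 0, 0, 0, 0], [0, 0, 0, 0, 0, 0, 0], [0, 0, 0, 0, 0, 0, 0]]}}

```text
time_s: 5.15
ee_pos: [502.7, -264.9, 118.2]
tool_rot: [-0.003, 0.995, 0.097, -0.0]
wrist_force: [-5.0, 8.8, 13.1]
grip_width: 0.269
grip_force: 58.2
```

```bash
python3 - <<'E'
from h import *
from rig import camera,status
a=camera('side')[:,:,::-1][110:240,340:460]; b=camera('top')[:,:,::-1][230:330,390:490]; s=status.observe(); print(s['ee_pos'],s['wrist_force'],s['moment'],s['grip_width'],s['grip_force'])
r=lambda i:cv2.resize(i,(400,400),interpolation=cv2.INTER_CUBIC)
cv2.imwrite('pics/s3.png',np.hstack([r(a),r(b)]))
E
```

```text
[ 502.6325519  -264.83928808  118.16937966] [-5.18909724  9.38354997 12.28258594] [ 1.85749372  1.06373675 -0.18713031] 0.2713769794551895 58.21634888648987
```

View pics/s3.png

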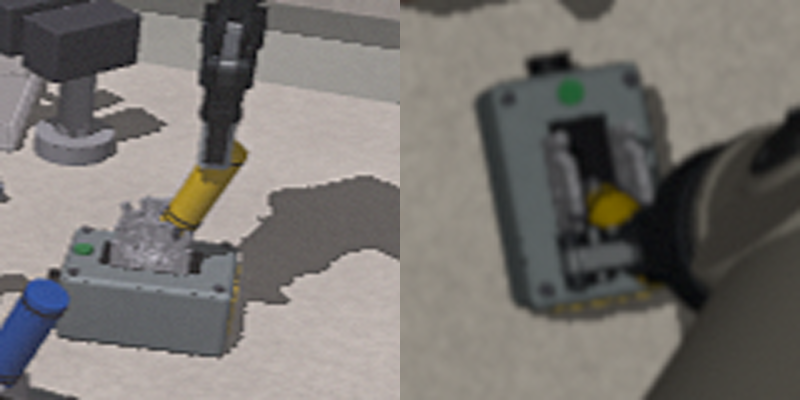

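```bash
python3 - <<'E'
from h import *
f=np.array([np.cos(.2),np.sin(.2),0]);n=np.array([-np.sin(.2),np.cos(.2),0])
for e in ([502.5,-267.4,242.3],[502.6,-264.8,118.2]):
    for w in (13,28,42,57):
        print(e[2],w,[np.round(proj('side',np.array(e)+n*w+[0,0,k]),1) for k in (0,5,13,20)])
g=np.array([502.6,-267.5,138]);ax=-f*np.sin(.4)+np.array([0,0,np.cos(.4)])
for k in (22,0,-54): print(k,proj('side',g+ax*k), proj('top',g+ax*k))
print(proj('top',np.array([502.6,-264.8,118])))
E
```

```text
242.3 13 [array([408.4, 121.3]), array([408.7, 119. ]), array([409.2, 115.2]), array([409.6, 111.9])]
242.3 28 [array([408. , 124.1]), array([408.4, 121.8]), array([408.9, 118. ]), array([409.3, 114.6])]
242.3 42 [array([407.7, 126.8]), array([408. , 124.4]), array([408.5, 120.6]), array([409. , 117.2])]
242.3 57 [array([407.4, 129.7]), array([407.7, 127.3]), array([408.2, 123.4]), array([408.7, 120. ])]
118.2 13 [array([400.9, 175.1]), array([401.1, 173.1]), array([401.6, 169.9]), array([401.9, 167.1])]
118.2 28 [array([400.4, 178.4]), array([400.7, 176.3]), array([401.2, 173.1]), array([401.5, 170.3])]
118.2 42 [array([400.1, 181.4]), array([400.3, 179.4]), array([400.8, 176.2]), array([401.2, 173.3])]
118.2 57 [array([399.6, 184.8]), array([399.9, 182.8]), array([400.3, 179.5]), array([400.7, 176.6])]
22 [407.61927396 156.06457474] [454.66130013 295.29636265]
0 [402.57546447 163.95865132] [450.70596379 291.03612744]
-54 [390.76645387 182.44095806] [441.69937794 281.33526491]
[446.5222538  291.28393953]
```

The grip holds on the collar; the compliance shows its true y is about 3 mm more. I lift along the lever, then check.

Request:
{"method": "play_rows", "body": {"commands": [[0, -1, 2, 3, 0, 0, 0], [0, -2, 2, 6, 0, 0, 0], [0, -4, 1, 10, 0, 0, 0], [0, -5, 1, 13, 0, 0, 0], [0, -5, 1, 13, 0, 0, 0]]}}

```text
time_s: 5.88
ee_pos: [497.8, -265.5, 130.3]
tool_rot: [-0.001, 0.995, 0.096, -0.0]
wrist_force: [1.9, 4.4, -7.1]
grip_width: 0.271
grip_force: 59.1
```

```bash
python3 - <<'E'
from h import *
from rig import camera,status
a=camera('side')[:,:,::-1][110:240,340:460]; b=camera('top')[:,:,::-1][230:330,390:490]; s=status.observe(); print(s['ee_pos'],s['wrist_force'],s['moment'],s['grip_width'],s['grip_force'])
r=lambda i:cv2.resize(i,(400,400),interpolation=cv2.INTER_CUBIC)
cv2.imwrite('pics/s4.png',np.hstack([r(a),r(b)]))
E
```

```text
[ 497.88518318 -265.45325496  130.22113779] [ 2.11346478  4.93129379 -6.58217961] [ 0.92141451 -0.55462409 -0.12783436] 0.26670302454000344 59.123783111572266
```

View pics/s4.png

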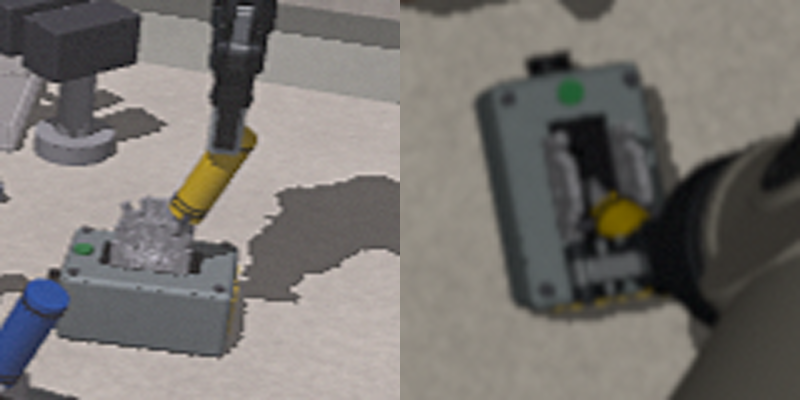

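The collar has risen (its bottom moved from (178,218) to (185,210) in the crop), and the −7 N matches the spring at 14 mm of lift. Now the arc to upright.

Request:
{"method": "play_rows", "body": {"commands": [[0, 7, 1, 3, 0, 0, 0], [0, 15, 3, 5, 0, 0, 0], [0, 23, 5, 7, 0, 0, 0], [0, 31, 6, 8, 0, 0, 0], [0, 39, 8, 8, 0, 0, 0]]}}

```text
time_s: 6.6
ee_pos: [538.3, -260.2, 139.8]
tool_rot: [0.001, 0.995, 0.096, 0.001]
wrist_force: [-0.1, -0.1, -0.6]
grip_width: -0.001
grip_force: 0.0
```

The grip slipped off. I raise clear and measure the lever and the tool tip.

Request:
{"method": "play_rows", "body": {"commands": [[0, 0, 0, 20, 0, 0, 0], [0, 0, 0, 60, 0, 0, 0], [0, 0, 0, 80, 0, 0, 0], [0, 0, 0, 80, 0, 0, 0], [0, 0, 0, 80, 0, 0, 0]]}}

```text
time_s: 7.22
ee_pos: [536.6, -258.1, 217.8]
tool_rot: [-0.0, 0.995, 0.096, -0.0]
wrist_force: [0.0, 0.6, -1.0]
grip_width: -0.0
grip_force: 0.0
```

```bash
python3 - <<'E'
from h import *
from rig import camera,status
A=camera('side')[:,:,::-1];B=camera('top')[:,:,::-1]
s=status.observe(); e=s['ee_pos'];print(e)
for n,im in(('side',A),('top',B)):
    m=ymask(im);k,l,st,c=cv2.connectedComponentsWithStats(m)
    for i in range(1,k):
        if st[i,4]>40: print(n,st[i],c[i])
print('tip pred',proj('side',e),proj('top',e))
r=lambda i:cv2.resize(i,(400,400),interpolation=cv2.INTER_CUBIC)
cv2.imwrite('pics/s5.png',np.hstack([r(A[90:230,340:480]),r(B[200:340,360:500])]))
E
```

```text
[ 536.41131816 -258.05053559  217.43168953]
side [309 153  22  30 305] [319.92459016 167.29180328]
side [389 154  25  30 308] [401.43181818 168.79220779]
top [402 193  21  20 279] [411.99641577 202.77419355]
top [437 278  24  25 335] [448.71044776 289.62089552]
tip pred [390.45074104 129.18822382] [457.25142589 270.42578964]
```

View pics/s5.png

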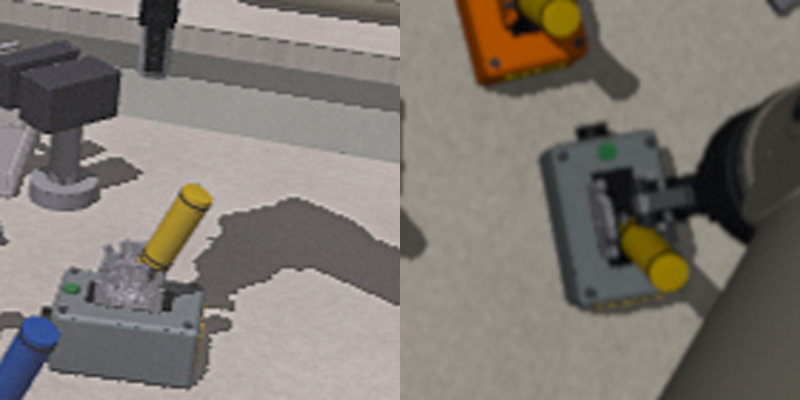

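```bash
python3 - <<'E'
from h import *
n=np.array([-np.sin(.2),np.cos(.2),0]);e=np.array([536.4,-258.05,217.4])
print(tri((444,268),(394.3,117.3)),'expected',e+14*n)
print(proj('side',e+14*n),proj('top',e+14*n))
for s in ((394.3,117.3),):
    o,d=ray('side',s)
    for y in(-270,-258,-244,-230,-200): print(o+d*(y-o[1])/d[1])
for z in (200,217,240): print('top',plane('top',(444,268),z))
# side-only checks of the collar: cap px in two views and other known points
def rows(): pass
print('cap again',tri((360+(668-400)*.35,200+271*.35),(340+196*.35,90+194*.35)))
# box top screws side view: led
print('led',tri((360+(607-400)*.35,200+152*.35),(340+69*.35,90+288*.35)))
print('blue cap etc', tri((360+(667-400)*.35,200+271*.35),(340+197*.35,90+195*.35)))
E
```

```text
(array([ 530.63961179, -226.0929176 ,  256.74758166]), np.float64(13.734365206440867)) expected [ 533.61862937 -244.32906791  217.4       ]
[389.93093266 131.81146416] [449.46988683 271.89676866]
[ 533.82673219 -270.          239.81110972]
[ 531.02879949 -258.          244.57391103]
[ 527.76454468 -244.          250.13051254]
[ 524.50028986 -230.          255.68711406]
[ 517.50545812 -200.          267.59411731]
top [ 541.63471879 -239.35917095  200.        ]
top [ 540.34953748 -234.93923109  217.        ]
top [ 538.61076277 -228.95931247  240.        ]
cap again (array([ 493.32219026, -269.12387204,  154.18443254]), np.float64(3.6293044969577424))
led (array([ 582.54126111, -253.05534345,   57.11436769]), np.float64(0.8240662516586991))
blue cap etc (array([ 492.85635823, -268.70948255,  153.6616351 ]), np.float64(4.583788887041144))
```

```bash
python3 - <<'E'
from h import *
from rig import camera
for n,box in(('side',(360,80,420,150)),('top',(420,245,480,290))):
    im=camera(n)[:,:,::-1].copy();b=cv2.imread(f'pics/{n}0.png')
    d=np.abs(im.astype(int)-b).max(2)>22
    x0,y0,x1,y1=box
    print(n,x0,y0)
    for y in range(y0,y1,1 if n=='side' else 1):
        r=''.join('#' if v else '.' for v in d[y,x0:x1])
        if '#' in r: print(y,r)
E
```

```text
side 360 80
80 ............................#######...########..............
81 ............................##################..............
82 ............................##################..............
83 ............................##################..............
84 ............................##################..............
85 ...........................###################..............
86 ...........................##################...............
87 ...........................##################...............
88 ............................#################...............
89 .............................###############................
90 .............................##############.................
91 .............................##############.................
92 ............................###############.................
93 ............................###############.................
94 ............................###############.................
95 ............................###############.................
96 ............................###############.................

[... 3338 characters left out ...]
.................######.#.########################
276 ...........................######.#.######.....#############
277 .......................##..######.#..####.......############
278 ......................#####..#....................##########
279 .......................####.........................########
280 .....................................................#######
281 ......................................................######
282 .......................................................#####
283 ........................................................####
284 .........................................................###
285 ...........................................................#
```

The collar is back at locked-off. The camera puts the fingertip about 25 mm above the reported TCP, which would explain the slip. I touch the bare table gently with shut fingers to settle it.

Request:
{"method": "play_rows", "body": {"commands": [[0, -58, -20, 0, 0, 0, 0], [0, -116, -42, 0, 0, 0, 0], [0, -116, -42, -60, 0, 0, 0], [0, -116, -42, -120, 0, 0, 0], [0, -116, -42, -175, 0, 0, 0]]}}

```text
time_s: 8.05
ee_pos: [420.8, -300.2, 41.5]
tool_rot: [-0.0, 0.995, 0.096, -0.0]
wrist_force: [-0.1, 0.3, -0.5]
grip_width: 0.001
grip_force: 0.0
```

Request:
{"method": "play_rows", "body": {"commands": [[0, 0, 0, -20, 0, 0, 0], [0, 0, 0, -30, 0, 0, 0], [0, 0, 0, -36, 0, 0, 0], [0, 0, 0, -40, 0, 0, 0], [0, 0, 0, -41, 0, 0, 0]]}}

```text
time_s: 8.68
ee_pos: [421.6, -300.7, 3.0]
tool_rot: [0.0, 0.995, 0.096, 0.0]
wrist_force: [0.2, 0.6, 0.2]
grip_width: -0.0
grip_force: 0.0
```

```bash
python3 - <<'E'
from h import *
from rig import camera,status
e=status.observe()['ee_pos'];print(e,status.observe()['wrist_force'],proj('side',e),proj('top',e))
im=camera('side')[:,:,::-1];b=cv2.imread('pics/side0.png')
d=np.abs(im.astype(int)-b).max(2)>22
x,y=proj('side',e).astype(int)
for r in range(y-40,y+15,2): print(r,x-25,''.join('#' if v else '.' for v in d[r,x-25:x+35]))
c=im[y-90:y+50,x-90:x+90];cv2.imwrite('pics/s6.png',cv2.resize(c,None,fx=4,fy=4,interpolation=cv2.INTER_CUBIC))
E
```

```text
[ 421.55909043 -300.71364273    3.03655413] [0.15104894 0.56835538 0.19881737] [432.1001464  214.90395702] [449.80376674 330.79341259]
174 407 .........................####################...............
176 407 ..........................##################................
178 407 ..........................##################################
180 407 ..........................##################################
182 407 .........................###################################
184 407 .........................###################################
186 407 .........................###################################
188 407 ..........................##################################
190 407 .........................###################################
192 407 ..........................##################################
194 407 .........................###################################
196 407 .........................###################################
198 407 .........................###################################
200 407 ........................####################################
[... 266 characters left out ...]
#####.....
210 407 ..........................####################..............
212 407 .........................###################................
214 407 .........................################...................
216 407 ..............................#############.................
218 407 ................................############................
220 407 ............................................................
222 407 ............................................................
224 407 ............................................................
226 407 ............................................................
228 407 ............................................................
```

Request:
{"method": "play_rows", "body": {"commands": [[0, 0, 0, -2, 0, 0, 0], [0, 0, 0, -4, 0, 0, 0], [0, 0, 0, -5, 0, 0, 0], [0, 0, 0, -6, 0, 0, 0], [0, 0, 0, -6, 0, 0, 0]]}}

```text
time_s: 9.35
ee_pos: [421.0, -300.6, -3.5]
tool_rot: [-0.0, 0.995, 0.096, -0.0]
wrist_force: [0.6, 0.2, -0.5]
grip_width: -0.004
grip_force: 0.0
```

There is no contact at z=-3.5, so the reported TCP really is below the true tip. I carry on down.

Request:
{"method": "play_rows", "body": {"commands": [[0, 0, 0, -3, 0, 0, 0], [0, 0, 0, -6, 0, 0, 0], [0, 0, 0, -8, 0, 0, 0], [0, 0, 0, -9, 0, 0, 0], [0, 0, 0, -9, 0, 0, 0]]}}

```text
time_s: 9.98
ee_pos: [421.0, -300.6, -12.5]
tool_rot: [-0.0, 0.995, 0.096, -0.0]
wrist_force: [0.9, 0.0, -0.6]
grip_width: -0.002
grip_force: 0.0
```

Request:
{"method": "play_rows", "body": {"commands": [[0, 0, 0, -2, 0, 0, 0], [0, 0, 0, -4, 0, 0, 0], [0, 0, 0, -5, 0, 0, 0], [0, 0, 0, -6, 0, 0, 0], [0, 0, 0, -6, 0, 0, 0]]}}

```text
time_s: 10.6
ee_pos: [421.0, -300.5, -18.5]
tool_rot: [-0.0, 0.995, 0.096, -0.0]
wrist_force: [-0.1, 0.1, 0.6]
grip_width: -0.002
grip_force: 0.0
```

Request:
{"method": "play_rows", "body": {"commands": [[0, 0, 0, -2, 0, 0, 0], [0, 0, 0, -4, 0, 0, 0], [0, 0, 0, -5, 0, 0, 0], [0, 0, 0, -6, 0, 0, 0], [0, 0, 0, -6, 0, 0, 0]]}}

```text
time_s: 11.22
ee_pos: [421.0, -300.6, -24.5]
tool_rot: [-0.0, 0.995, 0.096, -0.0]
wrist_force: [0.6, 0.1, 0.0]
grip_width: -0.001
grip_force: 0.0
```

```bash
python3 - <<'E'
from h import *
from rig import camera,status
e=status.observe()['ee_pos'];print(e)
im=camera('side')[:,:,::-1];b=cv2.imread('pics/side0.png')
x,y=437,205
c=im[y-60:y+40,x-60:x+60]
t=camera('top')[:,:,::-1][280:380,400:520]
r=lambda i:cv2.resize(i,(400,333),interpolation=cv2.INTER_CUBIC)
cv2.imwrite('pics/s6.png',np.hstack([r(c),r(t)]))
E
```

```text
[ 421.03474483 -300.56764139  -24.46810339]
```

View pics/s6.png

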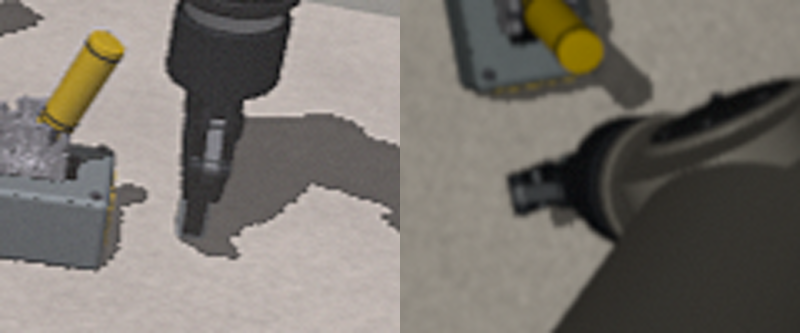

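The tip is at about side (435,216) and nearly meets its shadow, so it's close to the table. I turn that into the xy offset.

```bash
python3 - <<'E'
from h import *
for z in(0,3,8): print(z,plane('side',(434.9,216.4),z))
n=np.array([-np.sin(.2),np.cos(.2),0]);e=np.array([421,-300.6,0])
for z in (0,3,8):print(proj('side',e+14*n+[0,0,z]),proj('top',e+14*n+[0,0,z]))
for x in (390,400,410): print(x,proj('side',[x-3,-287,3]),proj('top',[x-3,-287,3]))
# top: left finger end
print('top px',400+(510-400)*.3,280+193*.3)
for z in(0,30,60): print(z,plane('top',(433,337.9),z))
E
```

```text
0 [ 414.49512902 -301.72712492    0.        ]
3 [ 414.05678647 -297.08150767    3.        ]
8 [ 413.32621555 -289.33881225    8.        ]
[432.09653921 219.23073901] [443.03778304 332.19673069]
[432.2996286  218.19484511] [443.39597944 332.27340031]
[432.63966999 216.46040296] [443.99737067 332.40212421]
390 [445.46556081 221.20262321] [443.70304273 347.07739691]
400 [441.22514759 220.22469829] [443.62249495 342.32379596]
410 [437.00971476 219.25253436] [443.54213639 337.58136247]
top px 433.0 337.9
0 [ 405.80886718 -265.05235297    0.        ]
30 [ 407.65656166 -257.96971766   30.        ]
60 [ 409.50425613 -250.88708236   60.        ]
```

Request:
{"method": "play_rows", "body": {"commands": [[0, 0, 0, -2, 0, 0, 0], [0, 0, 0, -4, 0, 0, 0], [0, 0, 0, -4, 0, 0, 0]]}}

```text
time_s: 11.7
ee_pos: [421.1, -300.6, -28.5]
tool_rot: [-0.0, 0.995, 0.096, -0.0]
wrist_force: [-0.3, 0.1, -0.5]
grip_width: 0.001
grip_force: 0.0
```

Request:
{"method": "play_rows", "body": {"commands": [[0, 0, 0, -1, 0, 0, 0], [0, 0, 0, -2, 0, 0, 0], [0, 0, 0, -3, 0, 0, 0], [0, 0, 0, -3, 0, 0, 0]]}}

```text
time_s: 12.2
ee_pos: [421.2, -300.6, -28.8]
tool_rot: [-0.001, 0.995, 0.096, 0.001]
wrist_force: [-7.7, 7.2, 40.6]
grip_width: -0.002
grip_force: 20.1
```

Request:
{"method": "play_rows", "body": {"commands": [[0, 0, 0, -1, 0, 0, 0], [0, 0, 0, -2, 0, 0, 0], [0, 0, 0, -3, 0, 0, 0], [0, 0, 0, -3, 0, 0, 0]]}}

```text
time_s: 12.7
ee_pos: [421.3, -300.6, -29.0]
tool_rot: [-0.002, 0.995, 0.095, 0.002]
wrist_force: [-14.9, 15.7, 81.6]
grip_width: 0.001
grip_force: 40.7
```

Contact came at reported z=-28.6, so the real tip is 29 mm above the reported TCP and about 5 mm nearer the robot. I go back and regrasp with that correction.

Request:
{"method": "play_rows", "body": {"commands": [[0, 0, 0, 20, 0, 0, 0], [0, 0, 0, 75, 0, 0, 0], [0.5, 0, 0, 130, 0, 0, 0], [1, 0, 0, 185, 0, 0, 0], [1, 0, 0, 195, 0, 0, 0]]}}

```text
time_s: 13.32
ee_pos: [422.7, -301.8, 163.8]
tool_rot: [0.001, 0.995, 0.096, 0.003]
wrist_force: [0.1, 0.7, -0.5]
grip_width: 0.641
grip_force: 0.0
```

Request:
{"method": "play_rows", "body": {"commands": [[1, 45, 18, 0, 0, 0, 0], [1, 87, 36, 0, 0, 0, 0], [1, 87, 36, 0, 0, 0, 0], [1, 87, 36, -30, 0, 0, 0], [1, 87, 36, -50, 0, 0, 0]]}}

```text
time_s: 13.95
ee_pos: [506.5, -264.5, 108.8]
tool_rot: [-0.0, 0.995, 0.096, -0.001]
wrist_force: [0.2, 0.3, 0.5]
grip_width: 0.998
grip_force: 0.0
```

Request:
{"method": "play_rows", "body": {"commands": [[1, 0, 0, -12, 0, 0, 0], [1, 0, 0, -20, 0, 0, 0], [1, 0, 0, -23, 0, 0, 0], [1, 0, 0, -23, 0, 0, 0]]}}

```text
time_s: 14.45
ee_pos: [508.3, -264.8, 87.9]
tool_rot: [0.0, 0.995, 0.096, 0.0]
wrist_force: [0.7, 0.1, 0.1]
grip_width: 0.999
grip_force: 0.0
```

```bash
python3 - <<'E'
from h import *
from rig import camera,status
e=status.observe()['ee_pos'];print(e,status.observe()['wrist_force'])
n=np.array([-np.sin(.2),np.cos(.2),0])
g=np.array([502.6,-267.5,138]);f=np.array([np.cos(.2),np.sin(.2),0])
print('want near finger tip px at x axis, w=57',proj('side',g+n*57+[0,0,-10]),proj('side',g+n*45+[0,0,-10]))
im=camera('side')[:,:,::-1];b=cv2.imread('pics/side0.png')
d=np.abs(im.astype(int)-b).max(2)>22
for r in range(146,190,2): print(r,370,''.join('#' if v else '.' for v in d[r,370:440]))
E
```

```text
[ 508.30181166 -264.77073403   87.89090898] [0.68466474 0.06273282 0.10668979]
want near finger tip px at x axis, w=57 [400.49656635 180.2625618 ] [400.83261026 177.57835882]
146 370 .........................#################............................
148 370 .........................#################............................
150 370 .........................################.............................
152 370 ..........................##############..............................
154 370 ..........................##############..............................
156 370 ..........................################............................
158 370 .........................###################..........................
160 370 ........................####################..........................
162 370 .........................#############.....#..........................
164 370 ..........................############...#............................
166 370 .........................############...#.............................
168 370 ..........................##########...#..............................
170 370 .......................#############.#..............................##
172 370 .........................############...............#.....############
174 370 ......................#.############..........########################
176 370 ...................##...###########..........#########################
178 370 ...................#...........#.#............########################
180 370 ..................#............#..............########################
182 370 ..............................#...........############################
184 370 ............................#............#############################
186 370 ........................................##############################
188 370 .......................................###############################
```

The tip silhouette is at (399.5,177) and I wanted about (400.8,178), so it's aligned. Closing.

Request:
{"method": "play_rows", "body": {"commands": [[0.5, 0, 0, 0, 0, 0, 0], [0, 0, 0, 0, 0, 0, 0], [0, 0, 0, 0, 0, 0, 0], [0, 0, 0, 0, 0, 0, 0], [0, 0, 0, 0, 0, 0, 0]]}}

```text
time_s: 15.12
ee_pos: [507.9, -263.5, 88.0]
tool_rot: [-0.001, 0.995, 0.096, -0.0]
wrist_force: [-2.2, 4.0, 7.6]
grip_width: 0.288
grip_force: 58.4
```

Request:
{"method": "play_rows", "body": {"commands": [[0, -1, 0, 3, 0, 0, 0], [0, -2, 0, 6, 0, 0, 0], [0, -4, -1, 10, 0, 0, 0], [0, -5, -1, 13, 0, 0, 0], [0, -5, -1, 13, 0, 0, 0]]}}

```text
time_s: 15.75
ee_pos: [502.9, -264.4, 100.4]
tool_rot: [-0.001, 0.995, 0.097, -0.0]
wrist_force: [2.6, 4.2, -7.5]
grip_width: 0.286
grip_force: 59.2
```

Request:
{"method": "play_rows", "body": {"commands": [[0, 5, 1, 2, 0, 0, 0], [0, 11, 2, 4, 0, 0, 0], [0, 17, 3, 6, 0, 0, 0], [0, 23, 5, 7, 0, 0, 0], [0, 23, 5, 7, 0, 0, 0]]}}

```text
time_s: 16.38
ee_pos: [526.0, -260.2, 107.2]
tool_rot: [-0.0, 0.995, 0.096, -0.0]
wrist_force: [-1.0, 3.3, -7.7]
grip_width: 0.285
grip_force: 60.5
```

Request:
{"method": "play_rows", "body": {"commands": [[0, 8, 1, 1, 0, 0, 0], [0, 16, 3, 1, 0, 0, 0], [0, 24, 5, 1, 0, 0, 0], [0, 33, 6, 0, 0, 0, 0], [0, 33, 6, 0, 0, 0, 0]]}}

```text
time_s: 17.0
ee_pos: [560.1, -254.8, 107.8]
tool_rot: [0.0, 0.995, 0.097, 0.0]
wrist_force: [-0.4, -0.1, -0.3]
grip_width: -0.001
grip_force: 0.0
```

```bash
python3 - <<'E'
from h import *
from rig import camera,status
A=camera('side')[:,:,::-1];B=camera('top')[:,:,::-1]
print(status.observe()['ee_pos'])
for n,im in(('side',A),('top',B)):
    m=ymask(im);k,l,st,c=cv2.connectedComponentsWithStats(m)
    for i in range(1,k):
        if st[i,4]>20: print(n,st[i],c[i])
f=np.array([np.cos(.2),np.sin(.2),0]);H=np.array([537,-260.5,55])
for t in(0,.2,.4,.6,.8):
    u=f*np.sin(t-.4)+np.array([0,0,np.cos(t-.4)])
    print(t,[np.round(proj(n,H+u*r)) for n in('side','top') for r in(112,36)])
E
```

```text
[ 558.91666429 -254.96529565  107.62482366]
side [309 153  22  30 305] [319.93770492 167.24262295]
side [388 154  26  30 308] [401.54220779 168.74025974]
side [331 197   3  15  24] [332.16666667 204.79166667]
top [401 193  22  20 284] [411.82746479 202.73239437]
top [396 222  22   7  41] [406.24390244 224.85365854]
0 [array([408., 156.]), array([391., 182.]), array([455., 295.]), array([442., 281.])]
0.2 [array([398., 152.]), array([388., 181.]), array([453., 284.]), array([441., 278.])]
0.4 [array([388., 150.]), array([385., 181.]), array([451., 272.]), array([441., 274.])]
0.6 [array([378., 150.]), array([382., 181.]), array([448., 260.]), array([440., 271.])]
0.8 [array([368., 152.]), array([379., 181.]), array([445., 249.]), array([439., 268.])]
```

The lever fell back to 0 again. The side silhouettes put the pads about 5 mm too far ahead (+x) of the collar axis, so it was held near the pad edge. I regrasp with x corrected.

Request:
{"method": "play_rows", "body": {"commands": [[0.5, 0, 0, 50, 0, 0, 0], [1, 0, 0, 57, 0, 0, 0], [1, -35, -7, 57, 0, 0, 0], [1, -57, -10, 50, 0, 0, 0], [1, -57, -10, 25, 0, 0, 0]]}}

```text
time_s: 17.73
ee_pos: [500.6, -265.7, 133.1]
tool_rot: [0.0, 0.995, 0.095, 0.001]
wrist_force: [0.8, 1.4, 0.0]
grip_width: 1.0
grip_force: 0.0
```

Request:
{"method": "play_rows", "body": {"commands": [[1, 0, 0, -20, 0, 0, 0], [1, 0, 0, -38, 0, 0, 0], [1, 0, 0, -45, 0, 0, 0], [1, 0, 0, -45, 0, 0, 0]]}}

```text
time_s: 18.23
ee_pos: [501.9, -264.6, 87.2]
tool_rot: [-0.0, 0.995, 0.096, -0.0]
wrist_force: [0.7, 0.5, -0.8]
grip_width: 1.001
grip_force: 0.0
```

```bash
python3 - <<'E'
from h import *
from rig import camera,status
s=status.observe();print(s['ee_pos'],s['wrist_force'])
im=camera('side')[:,:,::-1];b=cv2.imread('pics/side0.png')
d=np.abs(im.astype(int)-b).max(2)>22
y=ymask(im)>0
for r in range(148,188,2): print(r,370,''.join('#' if v else 'y' if w else '.' for v,w in zip(d[r,370:430],y[r,370:430])))
E
```

```text
[ 501.94501639 -264.62582953   87.16300626] [ 0.74763923  0.49393796 -0.78504636]
148 370 ............................#################...............
150 370 ...........................#################................
152 370 .............................###############................
154 370 .............................#############..................
156 370 .............................#############..................
158 370 ............................################................
160 370 ............................################................
162 370 ............................#########..##yy#................
164 370 ............................############y#..................
166 370 ...........................y#############...................
168 370 ..........................yy############....................
170 370 .......................##yyy###########.....................
172 370 ........................yyy###########......................
174 370 ......................#yyyy###########...........###########
176 370 ...................#.yyyyyy###########.........#############
178 370 ...................#yyyyyyyy#########...........############
180 370 ..................#yyy.yyyyyyyy#................############
182 370 ......................yy....yy#...............##############
184 370 ............................#...............################
186 370 .........................................###################
```

The finger is now centred at column ~403, matching the collar axis at ~403.5. Gripping and lifting.

Request:
{"method": "play_rows", "body": {"commands": [[0.5, 0, 0, 0, 0, 0, 0], [0, 0, 0, 0, 0, 0, 0], [0, 0, 0, 0, 0, 0, 0], [0, 0, 0, 0, 0, 0, 0], [0, 0, 0, 0, 0, 0, 0]]}}

```text
time_s: 18.9
ee_pos: [502.2, -264.4, 88.0]
tool_rot: [-0.0, 0.995, 0.096, 0.0]
wrist_force: [-2.0, 1.6, 6.4]
grip_width: 0.299
grip_force: 58.5
```

Request:
{"method": "play_rows", "body": {"commands": [[0, -1, 0, 3, 0, 0, 0], [0, -3, -1, 7, 0, 0, 0], [0, -5, -1, 13, 0, 0, 0], [0, -5, -1, 13, 0, 0, 0]]}}

```text
time_s: 19.4
ee_pos: [497.0, -265.4, 100.8]
tool_rot: [-0.0, 0.995, 0.096, 0.0]
wrist_force: [3.6, 1.2, -6.1]
grip_width: 0.287
grip_force: 59.3
```

Request:
{"method": "play_rows", "body": {"commands": [[0, 5, 1, 2, 0, 0, 0], [0, 11, 2, 4, 0, 0, 0], [0, 17, 3, 6, 0, 0, 0], [0, 23, 5, 7, 0, 0, 0]]}}

```text
time_s: 19.9
ee_pos: [520.0, -260.9, 107.5]
tool_rot: [0.0, 0.995, 0.096, -0.0]
wrist_force: [-1.2, -2.5, -8.2]
grip_width: 0.289
grip_force: 59.3
```

```bash
python3 - <<'E'
from h import *
from rig import camera,status
s=status.observe();print(s['ee_pos'],s['wrist_force'],s['moment'])
im=camera('side')[:,:,::-1]
y=ymask(im)>0;d=im.max(2)<70
for r in range(140,190,2): print(r,370,''.join('y' if w else '#' if v else '.' for v,w in zip(d[r,370:430],y[r,370:430])))
E
```

```text
[ 520.00561785 -260.91668919  107.50245066] [-1.23875336 -2.50024006 -8.23218179] [-0.69576747  0.61403746 -0.11347075]
140 370 .....................###############........................
142 370 ......................##############........................
144 370 ......................############..........................
146 370 ......................###########...........................
148 370 ......................###########yyy........................
150 370 .....................############.yy........................
152 370 .....................############yyy........................
154 370 .......................##########yy.........................
156 370 .......................#######..yy..........................
158 370 .......................#######..yy..........................
160 370 ..#....................######...y...........................
162 370 .......................######...............................
164 370 .......................######...............................
166 370 ...................y...######...............................
168 370 ...................yy.......................................
170 370 ..................yyyyyyyyyyy...............................
172 370 ..................yyyyyyyyyyy...............................
174 370 .................yy.yyyyyyyy................................
176 370 .................y.#yyyy.##.................................
178 370 ..................yy...y..y.................................
180 370 ....................##......................................
182 370 ............................................................
184 370 ...........................#................................
186 370 ............................................................
188 370 ............................................................
```

The lever followed to about 0.25 rad. Carrying on in short calls.

Request:
{"method": "play_rows", "body": {"commands": [[0, 5, 1, 1, 0, 0, 0], [0, 11, 2, 1, 0, 0, 0], [0, 16, 3, 1, 0, 0, 0]]}}

```text
time_s: 20.32
ee_pos: [536.5, -257.9, 108.7]
tool_rot: [0.0, 0.995, 0.096, 0.0]
wrist_force: [-3.3, -2.8, -6.6]
grip_width: 0.289
grip_force: 59.3
```

Request:
{"method": "play_rows", "body": {"commands": [[0, 4, 1, 0, 0, 0, 0], [0, 8, 2, 0, 0, 0, 0]]}}

```text
time_s: 20.58
ee_pos: [544.0, -256.4, 108.7]
tool_rot: [0.001, 0.995, 0.096, -0.0]
wrist_force: [-6.1, -5.5, -7.7]
grip_width: 0.291
grip_force: 59.3
```

```bash
python3 - <<'E'
from h import *
from rig import camera,status
s=status.observe();print(s['ee_pos'],s['wrist_force'],s['moment'])
im=camera('side')[:,:,::-1]
y=ymask(im)>0;d=im.max(2)<70
for r in range(138,188,2): print(r,360,''.join('y' if w else '#' if v else '.' for v,w in zip(d[r,360:420],y[r,360:420])))
E
```

```text
[ 543.95034098 -256.41146747  108.7058365 ] [-6.05112002 -5.46582474 -7.69293699] [-1.15027474  1.89673613 -0.01485916]
138 360 ....................###############.........................
140 360 .....................#############..........................
142 360 ....................#############...........................
144 360 ....................############............................
146 360 ...................#############yyy.........................
148 360 ...................#############yyy.........................
150 360 ...................################.........................
152 360 .........#............#########yyy..........................
154 360 ......................#######..yyy..........................
156 360 ......................######...yyy..........................
158 360 ......................######...yyy..........................
160 360 ............#.........######..yyyy..........................
162 360 ......................######..yyy...........................
164 360 .....................######...yyy...........................
166 360 ..............................yyy...........................
168 360 ......................yyyyyyyyyyy...........................
170 360 ......................yyyyyyyyyyy...........................
172 360 ......................yyyyyyyyyy............................
174 360 ......................yy.########...........................
176 360 ......................y.#..#.##y............................
178 360 ............................yy..............................
180 360 ............................................................
182 360 ............................................................
184 360 ............................................................
186 360 ............................................................
```

Request:
{"method": "play_rows", "body": {"commands": [[0, 0, -2, 0, 0, 0, 0], [0, 3, -2, 0, 0, 0, 0]]}}

```text
time_s: 20.88
ee_pos: [545.9, -256.3, 108.0]
tool_rot: [-0.001, 0.995, 0.096, -0.001]
wrist_force: [-5.8, 1.2, -7.1]
grip_width: 0.283
grip_force: 59.5
```

Request:
{"method": "play_rows", "body": {"commands": [[0, 3, 0, 0, 0, 0, 0], [0, 6, 1, -1, 0, 0, 0]]}}

```text
time_s: 21.12
ee_pos: [552.6, -255.0, 107.1]
tool_rot: [-0.001, 0.995, 0.096, -0.001]
wrist_force: [-6.8, -0.1, -6.7]
grip_width: 0.289
grip_force: 59.4
```

```bash
python3 - <<'E'
from h import *
from rig import camera,status
s=status.observe();print(s['ee_pos'],s['wrist_force'],s['grip_width'])
im=camera('side')[:,:,::-1]
y=ymask(im)>0;d=im.max(2)<70
for r in range(140,180,2): print(r,360,''.join('y' if w else '#' if v else '.' for v,w in zip(d[r,360:410],y[r,360:410])))
E
```

```text
[ 552.63868716 -254.95272497  107.07221619] [-6.75926619 -0.11993004 -6.65015682] 0.2893492876857032
140 360 ................##############....................
142 360 ...............##############.....................
144 360 ................############......................
146 360 ...............############.yy....................
148 360 ...............#############yy....................
150 360 ...............###############....................
152 360 ........#.........########.yyy....................
154 360 .................#######...yyy....................
156 360 ..................######...yyy....................
158 360 ..................######...yyy....................
160 360 ............#....#######..yyyy....................
162 360 .................#######..yyyy....................
164 360 .................######...yyyy....................
166 360 .........................yyyyy....................
168 360 ....................yyyyyyyyyy....................
170 360 ....................yyyyyyyyyy....................
172 360 .....................yyyyyyyyy....................
174 360 ....................###...###y....................
176 360 ......................#...###y....................
178 360 ......................y...yy......................
```

Request:
{"method": "play_rows", "body": {"commands": [[0, 0, 0, 2, 0, 0, 0], [0, 0, 0, 3, 0, 0, 0]]}}

```text
time_s: 21.42
ee_pos: [552.6, -255.0, 110.1]
tool_rot: [-0.001, 0.995, 0.096, -0.001]
wrist_force: [-4.5, 1.4, -7.3]
grip_width: 0.29
grip_force: 59.6
```

Request:
{"method": "play_rows", "body": {"commands": [[0, 3, 1, 0, 0, 0, 0], [0, 6, 1, 0, 0, 0, 0]]}}

```text
time_s: 21.68
ee_pos: [558.3, -254.0, 110.0]
tool_rot: [-0.001, 0.995, 0.096, -0.001]
wrist_force: [-5.0, 1.7, -7.9]
grip_width: 0.289
grip_force: 59.2
```

```bash
python3 - <<'E'
from h import *
from rig import camera,status
s=status.observe();print(s['ee_pos'],s['wrist_force'],s['grip_width'])
im=camera('side')[:,:,::-1]
y=ymask(im)>0;d=im.max(2)<70
for r in range(140,180,2): print(r,360,''.join('y' if w else '#' if v else '.' for v,w in zip(d[r,360:410],y[r,360:410])))
E
```

```text
[ 558.3426092  -253.98278737  109.99935183] [-4.99237368  1.73951156 -7.94867311] 0.288621053006522
140 360 .............##############.......................
142 360 .............#############........................
144 360 ............#############yyy......................
146 360 .............############yyy......................
148 360 ............##############.#......................
150 360 ..............##########yyyy......................
152 360 .........#.....#######..yyyy......................
154 360 ...............#######..yyyy......................
156 360 ...............#######..yyyyy.....................
158 360 ...............######...yyyyy.....................
160 360 ...............######...yyyyy.....................
162 360 ...............######...yyyyy.....................
164 360 .......................yyyyyy.....................
166 360 ...................y.yyyyyyyy.....................
168 360 ...................yyyyyyyyyy.....................
170 360 ...................yyyyyyyyyy.....................
172 360 ...................#..yyyy.##.....................
174 360 ...................#.yyyyy.##.....................
176 360 ...................yyy...yyy......................
178 360 ......................##..........................
```

The lever is past upright and following, with a few mm of creep lag. I finish the swing briskly.

Request:
{"method": "play_rows", "body": {"commands": [[0, 9, 1, -1, 0, 0, 0], [0, 18, 3, -4, 0, 0, 0], [0, 25, 4, -7, 0, 0, 0]]}}

```text
time_s: 22.1
ee_pos: [584.2, -249.3, 102.9]
tool_rot: [-0.002, 0.995, 0.097, -0.001]
wrist_force: [-4.9, 2.8, -6.9]
grip_width: 0.277
grip_force: 59.2
```

```bash
python3 - <<'E'
from h import *
from rig import camera,status
s=status.observe();print(s['ee_pos'],s['wrist_force'],s['grip_width'])
im=camera('side')[:,:,::-1]
y=ymask(im)>0;d=im.max(2)<70
for r in range(140,186,2): print(r,350,''.join('y' if w else '#' if v else '.' for v,w in zip(d[r,350:400],y[r,350:400])))
E
```

```text
[ 584.20450451 -249.29131474  102.90961389] [-4.90943913  2.75558061 -6.88088457] 0.27736264981588016
140 350 .........################.........................
142 350 .........################.........................
144 350 .........##############yyy........................
146 350 .........##############yyyy.......................
148 350 ..........############.yyy#.......................
150 350 ......#..################yyy......................
152 350 ............#########.yyyyyy......................
154 350 .............#######..yyyyyyy.....................
156 350 .............######...yyyyyyy.....................
158 350 .............######...yyyyyyyy....................
160 350 .............######...yyyyyyyyy...................
162 350 .............######...yyyyyyyyy...................
164 350 ............#######..yyyyyyyyyyy..................
166 350 ......................yyyyyyyyyy..................
168 350 ......................yyyyyyyyyyy.................
170 350 .......................yyyyyyyyyy.................
172 350 .......................yyyyyyy.###................
174 350 ........................##...y.#.y................
176 350 .........................#....yyy.................
178 350 ...........................##.....................
180 350 ..................................................
182 350 ..................................................
184 350 .............................#....................
```

The lever is now at about 0.74. A last push to the stop.

Request:
{"method": "play_rows", "body": {"commands": [[0, 4, 1, -2, 0, 0, 0], [0, 8, 2, -4, 0, 0, 0]]}}

```text
time_s: 22.4
ee_pos: [594.7, -249.1, 100.6]
tool_rot: [0.0, 0.995, 0.097, 0.002]
wrist_force: [0.0, 0.3, 0.6]
grip_width: 0.058
grip_force: 0.0
```

```bash
python3 - <<'E'
from h import *
from rig import camera,status
s=status.observe();print(s['ee_pos'],s['wrist_force'],s['grip_width'])
im=camera('side')[:,:,::-1]
y=ymask(im)>0;d=im.max(2)<70
for r in range(140,186,2): print(r,350,''.join('y' if w else '#' if v else '.' for v,w in zip(d[r,350:400],y[r,350:400])))
E
```

```text
[ 594.65151612 -249.06856604  100.61474677] [0.03792536 0.29362369 0.61284458] 0.05755750343459458
140 350 .....################.............................
142 350 .....###############..............................
144 350 ......##############..............................
146 350 ......#############.........yy....................
148 350 .....##############...yyyyyyyyyy..................
150 350 ......############...yyyyyyyyyy...................
152 350 .........#######.##.#yyyyyyyy##y..................
154 350 .........#######......y#yyyyyyyy..................
156 350 .........######.......yyyyyyyyyyy.................
158 350 .........######........yyyyyyyyyy.................
160 350 .........######........yyyyyyyyyyy................
162 350 .........######.........yyyyyyyyyy................
164 350 ........................yyyyyyyyyy................
166 350 ........................yyyyyyyyyyy...............
168 350 .........................yyyyyyyyyy...............
170 350 .........................yyyyyyyyyy...............
172 350 ..........................yyyyyyyyyy..............
174 350 ..........................yyyyyyyyy##.............
176 350 ..........................##...##.y.#.............
178 350 ...........................###.##.yy..............
180 350 ............................y..#yy................
182 350 ..................................................
184 350 ...............##.................................
```

```bash
cat > lev.py <<'E'
from h import *
from rig import camera,status
def lev():
    for i in range(2):
        im=camera('side')[:,:,::-1]
        l=ymask(im)[140:190,340:430]
        p=np.argwhere(l)[:,::-1]+[340,140]
        print(status.observe()['time_s'],len(p),p.mean(0),p.min(0),p.max(0),cv2.fitLine(p.astype(np.float32),2,0,.01,.01)[:2].ravel())
lev()
E
python3 lev.py
```

```text
22.5 304 [378.44736842 162.0625    ] [371 146] [386 180] [0.19487943 0.9808272 ]
22.55 301 [378.4717608  162.15282392] [371 146] [386 180] [0.19341803 0.9811164 ]
```

The lever has come to rest, still, at about 0.65 with its collar riding on the rim. I regrip it with the pads centred and slightly behind.

Request:
{"method": "play_rows", "body": {"commands": [[0.3, 0, 0, 50, 0, 0, 0], [1, 0, 0, 68, 0, 0, 0], [1, -20, -3, 68, 0, 0, 0], [1, -38, -5, 66, 0, 0, 0], [1, -38, -5, 40, 0, 0, 0]]}}

```text
time_s: 23.18
ee_pos: [554.6, -256.3, 141.8]
tool_rot: [0.001, 0.995, 0.095, 0.003]
wrist_force: [-0.1, -0.3, -0.0]
grip_width: 1.001
grip_force: 0.0
```

Request:
{"method": "play_rows", "body": {"commands": [[1, 0, 0, -25, 0, 0, 0], [1, 0, 0, -40, 0, 0, 0], [1, 0, 0, -41, 0, 0, 0]]}}

```text
time_s: 23.55
ee_pos: [553.9, -254.6, 98.1]
tool_rot: [-0.0, 0.995, 0.096, -0.0]
wrist_force: [-0.2, 0.3, 0.3]
grip_width: 1.001
grip_force: 0.0
```

```bash
python3 - <<'E'
from h import *
from rig import camera,status
s=status.observe();print(s['ee_pos'],s['wrist_force'],s['grip_width'])
im=camera('side')[:,:,::-1];b=cv2.imread('pics/side0.png')
y=ymask(im)>0;d=np.abs(im.astype(int)-b).max(2)>22
for r in range(140,186,2): print(r,350,''.join('y' if w else '#' if v else '.' for v,w in zip(d[r,350:400],y[r,350:400])))
E
```

```text
[ 553.85416317 -254.58469691   98.09334846] [-0.20587616  0.2868149   0.25376044] 1.0012404822527994
140 350 ........................################..........
142 350 ........................################..........
144 350 .......................################...........
146 350 .......................####yyy########............
148 350 .....................yyy###yyyyy######............
150 350 ....................yyyy##############............
152 350 ....................#y####..#########.............
154 350 .....................#y########.####..............
156 350 ......................yy.##########...............
158 350 ......................yy###########...............
160 350 ......................#############...............
162 350 ......................#############..............#
164 350 .......................############............###
166 350 .......................###########y...........####
168 350 .......................###########y#.........#####
170 350 .......................###########y#........######
172 350 ........................##yyyyy#yyyy#.....########
174 350 .........................#yyyyyyyy###...##########
176 350 .........................#########y###############
178 350 .........................##########y###.##########
180 350 ...........................#y#########.###########
182 350 ............................#############.########
184 350 .............................#############.#####.#
```

Aligned: finger centre column ~379, collar ~377. Closing, lifting and swinging the rest.

Request:
{"method": "play_rows", "body": {"commands": [[0.4, 0, 0, 0, 0, 0, 0], [0, 0, 0, 0, 0, 0, 0], [0, 0, 0, 0, 0, 0, 0], [0, 0, 0, 0, 0, 0, 0], [0, 1, 0, 4, 0, 0, 0]]}}

```text
time_s: 24.22
ee_pos: [554.6, -254.7, 102.0]
tool_rot: [0.0, 0.995, 0.096, -0.001]
wrist_force: [1.1, -2.4, -7.3]
grip_width: 0.29
grip_force: 59.3
```

Request:
{"method": "play_rows", "body": {"commands": [[0, 8, 2, 0, 0, 0, 0], [0, 16, 3, -3, 0, 0, 0], [0, 22, 4, -5, 0, 0, 0]]}}

```text
time_s: 24.6
ee_pos: [567.1, -252.5, 95.3]
tool_rot: [-0.002, 0.995, 0.094, -0.009]
wrist_force: [-31.3, -2.9, 5.5]
grip_width: 0.285
grip_force: 60.8
```

```bash
python3 - <<'E'
from h import *
from rig import camera,status
s=status.observe();print(s['ee_pos'],s['wrist_force'],s['grip_width'])
im=camera('side')[:,:,::-1]
y=ymask(im)>0;d=im.max(2)<70
for r in range(140,186,2): print(r,350,''.join('y' if w else '#' if v else '.' for v,w in zip(d[r,350:400],y[r,350:400])))
E
```

```text
[ 567.1177712  -252.51017522   95.34802449] [-31.29238048  -2.9404273    5.45487662] 0.2845346234201668
140 350 ................#################.................
142 350 ........#.......################..................
144 350 .................###############..................
146 350 .................###############..................
148 350 ................###############...................
150 350 ...............yy.############....................
152 350 ..............yyy#############....................
154 350 ...............yy#############....................
156 350 ................yy.###########....................
158 350 ................yy..#######.#.....................
160 350 .................y..#######.#.....................
162 350 ....................######........................
164 350 ....................######...y....................
166 350 ....................######...y....................
168 350 ....................######...yy...................
170 350 ............................yyyy..................
172 350 ......................yyyyyyyyyyy.................
174 350 .......................yyyyyyyy.##................
176 350 .......................yyyy..##..#................
178 350 ........................yyyyy...yy................
180 350 .........................yy...yy..................
182 350 ...........................##.....................
184 350 .............................#....................
```

The lever is against the far stop (-31 N, slope ≈ 0.8 rad). I ease off, lower and release.

Request:
{"method": "play_rows", "body": {"commands": [[0, -6, -1, -1, 0, 0, 0], [0, -9, -2, -5, 0, 0, 0], [0, -11, -2, -9, 0, 0, 0]]}}

```text
time_s: 25.02
ee_pos: [563.8, -253.1, 88.1]
tool_rot: [-0.0, 0.995, 0.096, -0.002]
wrist_force: [-6.8, 1.1, 19.2]
grip_width: 0.285
grip_force: 61.8
```

Request:
{"method": "play_rows", "body": {"commands": [[0.4, 0, 0, 0, 0, 0, 0], [0.6, 0, 0, 0, 0, 0, 0], [0.6, 0, 0, 0, 0, 0, 0]]}}

```text
time_s: 25.4
ee_pos: [566.8, -252.3, 88.9]
tool_rot: [0.0, 0.995, 0.097, 0.0]
wrist_force: [0.7, 0.2, -0.3]
grip_width: 0.6
grip_force: 0.0
```

```bash
python3 - <<'E'
from h import *
from rig import camera,status
s=status.observe();print(s['ee_pos'],s['wrist_force'],s['grip_width'])
im=camera('side')[:,:,::-1]
y=ymask(im)>0;d=im.max(2)<70
for r in range(140,190,2): print(r,350,''.join('y' if w else '#' if v else '.' for v,w in zip(d[r,350:400],y[r,350:400])))
E
```

```text
[ 566.81605531 -252.28988168   88.86570069] [ 0.70838324  0.21984525 -0.28968265] 0.6004645887886911
140 350 .................#####....########................
142 350 .................################.................
144 350 .................################.................
146 350 .................################.................
148 350 .................################.................
150 350 ......#..........##############...................
152 350 ..................#############...................
154 350 ...............yyy######..#####...................
156 350 ................y.############....................
158 350 ................##############....................
160 350 .................#.###########....................
162 350 ....................#######.......................
164 350 ....................######...y....................
166 350 ....................######...y....................
168 350 ....................######...yy...................
170 350 ....................######..yyyy..................
172 350 ....................######..yyyyy.................
174 350 ............................yyyyy.................
176 350 .......................yyyyyyyyyy.#...............
178 350 ........................yyyyyyyy#.................
180 350 ........................######yy##y...............
182 350 .........................#####....................
184 350 ...........................###....................
186 350 ..................................................
188 350 ..................................................
```

Released, and the collar has dropped. I rise clear and verify.

Request:
{"method": "play_rows", "body": {"commands": [[0.7, 0, 0, 30, 0, 0, 0], [0.7, 0, 0, 85, 0, 0, 0], [0.7, 0, 0, 140, 0, 0, 0], [0.7, 0, 0, 170, 0, 0, 0], [0.7, 0, 0, 170, 0, 0, 0]]}}

```text
time_s: 26.08
ee_pos: [567.5, -253.4, 261.4]
tool_rot: [0.001, 0.995, 0.096, 0.002]
wrist_force: [0.2, -0.6, -1.2]
grip_width: 0.701
grip_force: 0.0
```

```bash
python3 - <<'E'
from h import *
from rig import camera,status
A=camera('side')[:,:,::-1].copy();B=camera('top')[:,:,::-1]
p=np.argwhere(ymask(A)[140:195,345:430])[:,::-1]+[345,140]
print(len(p),p.min(0),p.max(0),p.mean(0),cv2.fitLine(p.astype(np.float32),2,0,.01,.01)[:2].ravel(), 'start bbox 388,154-414,184')
f=np.array([np.cos(.2),np.sin(.2),0]);H=np.array([537,-260.5,55])
for t,l in((.8,0),(.8,10),(.7,10),(.0,0)):
    u=f*np.sin(t-.4)+np.array([0,0,np.cos(t-.4)]);print(t,l,[np.round(proj('side',H+u*(r+l)),1) for r in(112,74,36)])
for n,im in(('side',A),('top',B)):
    b=cv2.imread(f'pics/{n}0.png')
    for nm,lo,hi in(('blue',(105,150,40),(130,255,255)),('red',(0,170,60),(5,255,255))):
        r=[]
        for i in(b,im):
            m=cv2.inRange(cv2.cvtColor(np.ascontiguousarray(i),cv2.COLOR_BGR2HSV),lo,hi)
            if nm=='red': x=m.copy(); m[:]=0; s=(slice(280,380),slice(235,325)) if n=='side' else (slice(220,290),slice(185,250)); m[s]=x[s]
            q=np.argwhere(m)[:,::-1]; r+=[len(q),np.round(q.mean(0),1)]
        print(n,nm,r)
E
```

```text
299 [365 150] [384 181] [374.46822742 165.48829431] [0.34274986 0.9394267 ] start bbox 388,154-414,184
0.8 0 [array([368.1, 152.2]), array([373.4, 166.9]), array([378.6, 181.1])]
0.8 10 [array([366.6, 148.2]), array([372. , 163.1]), array([377.2, 177.5])]
0.7 10 [array([371.9, 146.9]), array([375.6, 162.3]), array([379.2, 177.1])]
0.0 0 [array([407.6, 156.1]), array([399. , 169.6]), array([390.7, 182.5])]
side blue [194, array([347.4, 212. ]), 198, array([347.5, 212.5])]
side red [225, array([291.4, 297.8]), 230, array([291.3, 298.1])]
top blue [256, array([329.4, 264.5]), 259, array([329.4, 264.3])]
top red [184, array([197.6, 263.6]), 198, array([198.2, 263.1])]
```

The slope is 0.365 against 0.363 predicted for 0.8 rad. The collar height matches the dropped position, and red and blue haven't moved.

```bash
python3 -c "
from rig import ticket
print(ticket.close_job())"
```

```text
the job is handed in; nothing more can be done
None
```

The yellow switch's lever is over at 0.8 rad with its collar dropped into the far notch, as measured in the side camera, and the job is handed in at about 26 s. It slipped three times, riding on the cheek rim at about 0.65 rad after the last, before a regrip finished the swing; red and blue stayed off, and the robot is clear.

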